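# Open the push-to-open cupboard

## Task

Open the blue cupboard on the right of the packing table. Its door has no handle: press it in gently near its free upper corner and take the finger right away, so that the catch lets go and the door springs ajar by itself; then put a fingertip behind the free edge and swing the door wide open, about square to the cupboard or further, and leave it standing open. Only push with the fingers, never grip the door; leave the grey cupboard shut and everything else on the table where it is.

Things in the scene. Friction and masses are not known exactly. Their poses are not given: they have to be found in the camera images.
- blue_cupboard: the blue cube cupboard, fixed: 160 wide, 200 tall, 170 mm deep, on an 18 mm board, top 218 mm above the table. The two stand side by side, 24 mm apart, along the table's right. Origin: centre of its underside; z up, -x points out of the door front (to world +y, give or take 0.15 rad), +y along the front to the hinge side (away from the robot).
- blue_press (a point): on the outer face of the blue door, where to press, marked by a steel disc 20 mm across: 24 mm from its free edge, 32 mm below its top edge, in front of the catch; moves with the door. The door is 156 wide, 198 high, 16 mm thick, flat and without a handle; shut, its back stands 5 mm off the box
- blue_hinge (a point): top end of the blue door's upright hinge axis, on the door's back face at the hinge edge, 217 mm above the table; the hinge is on the edge away from the robot (+y side of the cupboard)
- blue_edge (a point): free edge of the blue door (the edge towards the robot) at its back face, top corner, 217 mm above the table, 156 mm from the hinge axis; moves with the door
- grey_cupboard: the light grey cube cupboard, fixed: 160 wide, 200 tall, 170 mm deep, on an 18 mm board, top 218 mm above the table. The two stand side by side, 24 mm apart, along the table's right. Origin: centre of its underside; z up, -x points out of the door front (to world +y, give or take 0.15 rad), +y along the front to the hinge side (away from the robot).
- grey_press (a point): on the outer face of the light grey door, where to press, marked by a steel disc 20 mm across: 24 mm from its free edge, 32 mm below its top edge, in front of the catch; moves with the door. The door is 156 wide, 198 high, 16 mm thick, flat and without a handle; shut, its back stands 5 mm off the box
- grey_hinge (a point): top end of the light grey door's upright hinge axis, on the door's back face at the hinge edge, 217 mm above the table; the hinge is on the edge away from the robot (+y side of the cupboard)
- grey_edge (a point): free edge of the light grey door (the edge towards the robot) at its back face, top corner, 217 mm above the table, 156 mm from the hinge axis; moves with the door
- blue_door (a joint): angle of the blue door, rad: 0 shut, negative pressed in (stop -0.036, about 5 mm at the free edge), positive open, 1.57 square, stop 1.85. Pressed beyond -0.022 (about 3.5 mm, 4 N at the press point) the catch lets go; as the finger withdraws, a spring plunger pushes the door ajar to about 0.37, free edge 56 mm out. From there it turns with about 1 N of drag and stays where left.
- grey_door (a joint): angle of the light grey door, of the same make and catch; 0 shut
- jar_tall: white lidded ceramic jar with a brass band, 90 mm across, 140 mm high, standing loose; origin under its centre
- jar_squat: white lidded ceramic jar with a green band, 100 mm across, 110 mm high, loose; origin under its centre
- jar_small: blue lidded ceramic jar, 64 mm across, 90 mm high, loose, in front of the cupboards; origin under its centre
- tape_brown: roll of brown carton tape lying flat, 108 mm across, 48 mm high, loose; origin under its centre
- tape_green: roll of green tape lying flat, 92 mm across, 24 mm high, loose, on the robot's side of the cupboards; origin under its centre
- dog_figure: white ceramic dog figure, 56 mm across, 93 mm high, loose; origin under its centre
- tape_gun: red hand tape dispenser lying on its side, about 200 x 185 mm, 58 mm high, loose; origin under the centre of its tape roll

How it is judged:
On the way, in this order (a step that is already met when the one before it is completed fails the run):
1. the blue door is pressed in until its catch lets go (value of joint blue_door below -0.016 rad), for 0.02 s.
2. the blue door has sprung ajar by itself, with the fingers off the cupboard (value of joint blue_door between 0.25 and 0.6 rad and contact force between the fingers and blue_cupboard below 0.2 N), for 0.2 s.
At the end, for the whole second after the job is handed in: The blue door stands at rest, open by at least 1.3 rad (75 degrees); the grey door is shut (within 0.03 rad); every loose thing is within 30 mm of where it stood (value of joint blue_door above 1.3 rad and velocity of joint blue_door between -0.1 and 0.1 rad/s and value of joint grey_door between -0.01 and 0.03 rad and distance of each of jar_tall, jar_squat, jar_small, tape_brown, tape_green, dog_figure, tape_gun from where it was at the start of the episode below 0.03 m); the robot touches nothing.
It fails at once if the grey door is pressed in or opened (beyond -0.018 or 0.05 rad) (value of joint grey_door above 0.05 rad or value of joint grey_door below -0.018 rad).
It fails at once if a jar, roll, figure or tape gun is pushed or lifted more than 30 mm from its place (not (distance of each of jar_tall, jar_squat, jar_small, tape_brown, tape_green, dog_figure, tape_gun from where it was at the start of the episode below 0.03 m)).
It fails at once if the blue door is gripped: its outer and inner panels are squeezed at once (over 1.5 N each) (contact force between the fingers and blue_door_c3 above 1.5 N and contact force between the fingers and blue_door_c4 above 1.5 N).
It fails at once if the blue cupboard is forced with more than 40 N (contact force between the fingers and blue_cupboard above 40 N).
It also fails if it takes over 51 s, if anything falls off the work surface, if the arm or the gripper's body presses on something with over 40 N, if the wrist force passes 120 N, or if a joint passes its speed limit or range.

## Robot

A 7-joint arm with a two-finger parallel gripper is mounted at the origin on the work surface. World frame = base frame: x ahead of the robot, y to its left, z up, the work surface at z = 0. Lengths are in m, angles in rad, forces in N, time in s.
With the tool pointing down it reaches from about 0.4 to 0.85 m from the base axis. Payload 10.4 kg.
Tool frame: the origin (TCP) lies between the finger pads; the fingertips stand 8 mm ahead of it and the grasp point (between the pads) lies 11 mm behind it; z points along the fingers, x is the direction in which the jaws open and shut, and the axes are right-handed (so a half turn about z gives the same grasp; the last joint's range is limited). The gripper opens to 87 mm and grips with 3 to 60 N. Pads are 19 mm wide; open, the fingers measure 117 mm over their backs; the gripper's body (75 mm by 190 mm) begins 51 mm behind the grasp point.
Start: joints at [1.255, 0.332, -0.065, 1.46, 0.022, 1.35, -0.088], TCP at [0.18, -0.598, 0.231] pointing down, gripper open.
Joint ranges: [-2.6, 2.6], [-0.5, 2.12], [-1.47, 1.34], [0.16, 2.42], [-1.27, 4.41], [0.06, 2.06], [-2.6, 2.6]. Speed limits (rad/s): [2.22, 2.22, 2.79, 2.79, 3.14, 3.14, 3.14].

## Interface

Orientations are given as a unit quaternion [x, y, z, w].
In Python, from bench import r, viewer gives the robot as it stands.
- The arm moves only by the tool apply_moves, never from a script. Its argument "increments" is a list of rows, each an object with "grip": the closure in counts, from 0 (fully open) to 255 (shut); "xyz": the shift along the tool's x, y, z in mm, a list of three; "rotation": the turn, a rotation vector about the tool's x, y, z in degrees, a list of three. A call has 1 to 5 rows; each row is the pose to reach, as a shift and turn from the pose measured when the call began, along the tool's axes at that moment; what a row does not reach only later rows make up. A row lasts 1/8 s, in which the tool goes at most 62.5 mm and 10.7 degrees, less where a joint would pass 70% of its speed; a pose out of reach is approached as far as the arm can. A call with a gripper value outside its range is refused whole. The fingers move at their own pace and stop on an object; "squeeze" is the grip in N (left out, the last holds). Time passes only in rows, so rows that repeat a pose let the fingers close. It gives the time, the measured TCP pose, the force and the opening at its end, in the units of the state.
- r.read_state(): the state, without advancing time (a new reading comes with each control period).
- viewer.camera(name): name is "side" or "top"; returns a dict with "img" (480x640x3 uint8, blue, green, red), "range_z" (480x640 float32, m along the optical axis (not along the pixel's ray), 0 where there is no reading), "vertical_fov" (degrees; the focal length in pixels is half the picture's height over the tangent of half this angle, whatever the lens; pixels are square), "cx", "cy" (the principal point, pixels), "rvec" (rotation vector, rad) and "tvec" (3), from world to camera coordinates, as OpenCV has them. Camera axes: x right, y down, z forward; pixel columns grow to the right and rows downward; lengths in m; the calibration is good to about 2 mm. A picture is of the moment at which its call begins.
- r.close_job(): hands the job in, once; it reports no verdict.
The state is a dict: "time": time; "joint_positions": joint angles; "joint_vel": joint speeds; "joint_torque": joint torques, N m; "ee_pos": TCP position; "eef_rot": TCP orientation; "ft_force": force on the tool from outside, world axes, zero at the start; "torque": the same for the moment, N m; "width": finger opening in m.
Only numpy, scipy, OpenCV 4.12 (cv2) and the standard library are available. Lean on these libraries where they do the work, as an engineer would, in place of code of your own. Each camera call takes 0.05 s, during which the arm holds its last target.

## Working session

There is one attempt and no reset: what is moved stays moved. The work goes in short steps, Python scripts to look and compute and a tool call to move; the robot and the scene stay as the last step left them, time stands still between calls to the robot, and variables do not carry over. Pictures are saved under pics/ and viewed, and the job is handed in when it is done.

Besides the shell and the picture viewer there is one more tool, called after ">>>" by a JSON object that holds its "method" and its "body". apply_moves: Moves the arm, as the interface text tells. Its arguments: {"type":"object","properties":{"increments":{"type":"array","items":{"type":"object","properties":{"grip":{"type":"number"},"xyz":{"type":"array","items":{"type":"number"}},"rotation":{"type":"array","items":{"type":"number"}}}}},"squeeze":{"type":"number"}},"required":["increments"]}

```bash
ls; mkdir -p pics; cat > h.py <<'E'
import numpy as np,cv2
from bench import r,viewer
def cam(n,save=None):
    d=viewer.camera(n); 
    if save: cv2.imwrite('pics/'+save,d['img'])
    return d
def pts(d):
    h,w=d['range_z'].shape; f=h/2/np.tan(np.radians(d['vertical_fov'])/2)
    u,v=np.meshgrid(np.arange(w),np.arange(h)); z=d['range_z']
    P=np.stack([(u-d['cx'])/f*z,(v-d['cy'])/f*z,z],-1)
    R,_=cv2.Rodrigues(np.array(d['rvec'],float)); t=np.array(d['tvec'],float).reshape(3)
    return (P-t)@R
E
python3 - <<'E'
from h import *
s=r.read_state();print(s)
for n in('side','top'):
    d=cam(n,n+'0.png'); np.savez(n+'0.npz',P=pts(d),img=d['img'],z=d['range_z']); print({k:v for k,v in d.items() if k not in('img','range_z')})
E
```

```text
pics
{'time': 0.0, 'joint_positions': array([ 1.25543133,  0.33284599, -0.06468452,  1.46094998,  0.02159568,
        1.34992557, -0.08849374]), 'joint_vel': array([ 0.00045073,  0.00165387, -0.00029598,  0.00211968, -0.00058066,
       -0.00194661,  0.00103795]), 'joint_torque': array([ 6.05611058e-04, -6.23240948e+01,  2.50679394e-02, -3.89901352e+01,
       -6.13962254e-02,  3.95716913e-02,  1.60578220e-04]), 'ee_pos': array([ 0.18024945, -0.59803786,  0.22976594]), 'eef_rot': array([ 8.02686537e-01, -5.96400712e-01, -5.95443016e-04, -3.99110792e-04]), 'ft_force': array([1.09374352, 0.15005147, 0.57852508]), 'torque': array([ 0.0027803 , -0.00230317, -0.04767221]), 'width': 0.08718049956429122}
{'vertical_fov': 47.21997748680384, 'cx': 323.19185098722966, 'cy': 239.27892376809427, 'rvec': array([ 2.16367524,  0.50138278, -0.25412998]), 'tvec': array([-0.43706967,  0.00753291,  1.67324067])}
{'vertical_fov': 53.96799455706651, 'cx': 311.480853917121, 'cy': 234.33514454574595, 'rvec': array([ 2.22832544, -2.17377786,  0.06228853]), 'tvec': array([0.00654489, 0.48213522, 1.13777355])}
```

View pics/side0.png

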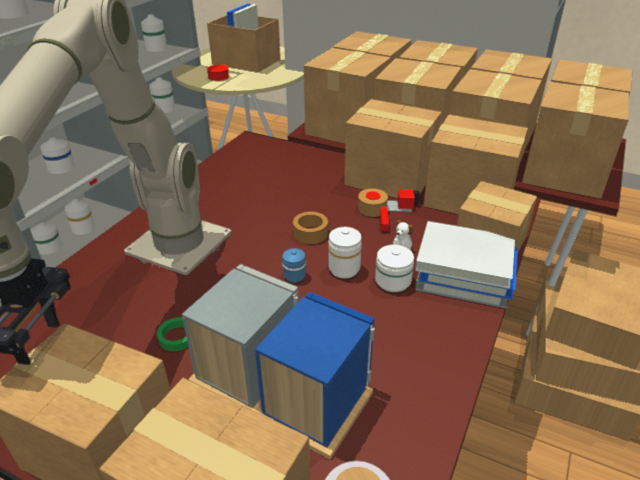

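View pics/top0.png

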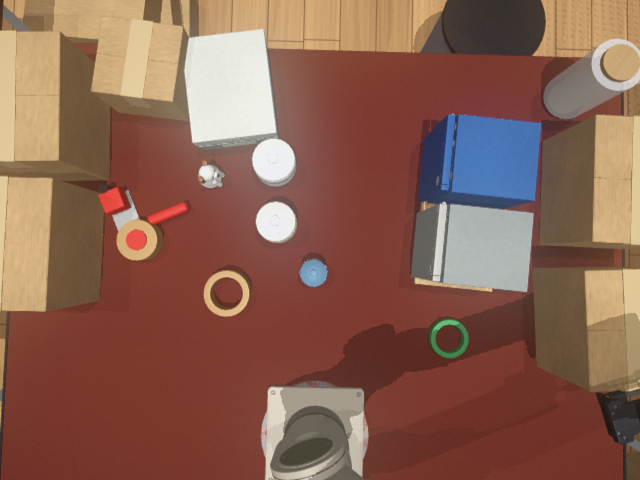

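The top view has world +x up and +y left. The blue cupboard's top is around (490,160), with its door edge at column ~447. The grey one is at (480,245), nearer the robot. Next I'll measure both.

```bash
python3 - <<'E'
import numpy as np,cv2
D=np.load('top0.npz');P=D['P'];img=D['img']
m=(P[...,2]>.205)&(P[...,2]<.23)&(D['z']>0)
hsv=cv2.cvtColor(img,cv2.COLOR_BGR2HSV)
box=np.zeros(m.shape,bool);box[100:300,405:545]=1
blue=m&box&(hsv[...,1]>120); grey=m&box&(hsv[...,1]<=120)
for n,k in(('blue',blue),('grey',grey)):
    q=P[k];print(n,k.sum(),q[:,2].mean()); rect=cv2.minAreaRect((q[:,:2]*1000).astype(np.float32));print(rect,cv2.boxPoints(rect))
for row in (130,145,160,175,190,200,215,235,255,275):
    print(row,[(c,np.round(P[row,c]*1000).astype(int).tolist()) for c in range(426,462,3)])
c=img[90:310,390:560];cv2.imwrite('pics/c.png',cv2.resize(c,None,fx=3.5,fy=2.7))
# jars
for c in((314,273),(276,222),(273,162)):print(c,P[c[1],c[0]])
for q in((605,150),(590,330),(640-30,60)):print(q,P[q[1],q[0]])
E
```

```text
blue 7318 0.21910340772254525
((638.054931640625, -337.9633483886719), (192.6494598388672, 160.09068298339844), 85.13648223876953) [[ 550.13116 -427.15482]
 [ 709.64545 -440.7277 ]
 [ 725.9787  -248.77188]
 [ 566.4644  -235.199  ]]
grey 7616 0.21910666421723668
((546.9276123046875, -331.43304443359375), (193.06982421875, 344.1051940917969), 85.32068634033203) [[ 367.5733  -413.61035]
 [ 710.53156 -441.682  ]
 [ 726.2819  -249.25574]
 [ 383.32367 -221.18408]]
130 [(426, [750, -261, -1]), (429, [750, -268, 3]), (432, [723, -250, 98]), (435, [715, -249, 128]), (438, [709, -249, 151]), (441, [701, -248, 180]), (444, [694, -247, 204]), (447, [690, -249, 218]), (450, [690, -255, 220]), (453, [690, -261, 219]), (456, [692, -269, 213]), (459, [690, -273, 220])]
145 [(426, [699, -247, 55]), (429, [692, -247, 84]), (432, [685, -247, 111]), (435, [678, -246, 140]), (438, [673, -246, 164]), (441, [667, -246, 187]), (444, [661, -245, 214]), (447, [659, -249, 219]), (450, [660, -256, 216]), (453, [699, -311, 59]), (456, [660, -268, 219]), (459, [660, -274, 218])]
160 [(426, [660, -245, 68]), (429,
[... 1976 characters left out ...]
251, 220]), (450, [437, -258, 220]), (453, [438, -263, 220]), (456, [438, -270, 220]), (459, [438, -275, 220])]
275 [(426, [395, -223, 167]), (429, [396, -224, 189]), (432, [396, -224, 211]), (435, [397, -229, 215]), (438, [397, -234, 219]), (441, [394, -267, 125]), (444, [397, -247, 217]), (447, [397, -252, 220]), (450, [398, -258, 218]), (453, [398, -264, 220]), (456, [398, -271, 216]), (459, [398, -275, 223])]
(314, 273) [0.39063757 0.01127007 0.09061076]
(276, 222) [0.50022008 0.09679539 0.14328769]
(273, 162) [0.63723115 0.10953203 0.11073908]
(605, 150) [ 0.65676546 -0.56779814  0.22299236]
(590, 330) [ 0.29527739 -0.53817576  0.21931513]
(610, 60) [ 0.84109189 -0.5773306   0.22564639]
```

View pics/c.png

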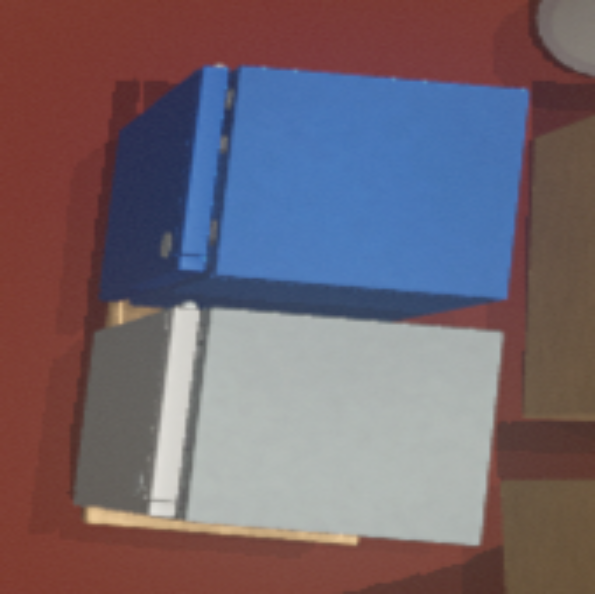

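The press disc shows at about (437,180) in the top view, which is roughly (0.593, -0.239, 0.185). That agrees with the stated geometry: 24 mm from the edge and 32 mm below the top. The front is yawed about 0.083 rad. First move: lift, close the fingers and turn tool x into the door.

```bash
cat >> h.py <<'E'
from scipy.spatial.transform import Rotation as Ro
a=.083
t=np.array([np.cos(a),-np.sin(a),0]);n=np.array([np.sin(a),np.cos(a),0])
E0=np.array([.5685,-.2365,0])            # outer free edge corner
H=E0+.156*t-.016*n
Rt=np.stack([-n,-t,[0,0,-1]],1)
def go(p,R=Rt,show=True):
    s=r.read_state();Rc=Ro.from_quat(s['eef_rot'])
    d=Rc.inv().apply(np.array(p)-s['ee_pos'])*1000
    rv=(Rc.inv()*Ro.from_matrix(R)).as_rotvec(degrees=True)
    print('xyz',d.round(1).tolist(),'rot',rv.round(2).tolist(),'t',s['time'],'F',s['ft_force'].round(2),'tcp',s['ee_pos'].round(4),'w',s['width'])
def P(along,out,z): # along from free edge toward hinge, out from shut outer face (m)
    q=E0+along*t+out*n;q[2]=z;return q
E
sed -i 's/^def pts/def pts/' h.py
python3 - <<'E'
from h import *
s=r.read_state();p=s['ee_pos']+[0,0,.1]
print(H);go(p);go(P(.024,.1,.33))
E
```

```text
[ 0.72263649 -0.26537806  0.        ]
xyz [-0.1, 0.0, -100.0] rot [0.02, 0.07, 21.53] t 0.1 F [-0.55  0.35 -0.21] tcp [ 0.1803 -0.5981  0.2298] w 0.0870925743410126
xyz [-318.5, -535.1, -99.8] rot [0.02, 0.07, 21.53] t 0.1 F [-0.55  0.35 -0.21] tcp [ 0.1803 -0.5981  0.2298] w 0.0870925743410126
```

>>> {"method": "apply_moves", "body": {"increments": [{"grip": 255, "xyz": [0, 0, -60], "rotation": [0, 0, 0]}, {"grip": 255, "xyz": [0, 0, -100], "rotation": [0, 0, 10]}, {"grip": 255, "xyz": [0, 0, -100], "rotation": [0, 0, 21.6]}, {"grip": 255, "xyz": [0, 0, -100], "rotation": [0, 0, 21.6]}], "squeeze": 10}}

```text
time: 0.6
ee_pos: [0.1804, -0.5981, 0.3295]
eef_rot: [-0.677, 0.736, 0.001, 0.0]
ft_force: [0.0, -0.1, -1.2]
width: 0.0549
```

```bash
python3 - <<'E'
from h import *
go(P(.024,.1,.33));print(r.read_state()['joint_positions'].round(2))
E
```

```text
xyz [-492.8, -380.5, -0.0] rot [0.05, 0.09, -0.04] t 0.6 F [ 0.02 -0.13 -1.2 ] tcp [ 0.1804 -0.5981  0.3295] w 0.05487472816047112
[ 1.21  0.3  -0.01  1.29  0.    1.55 -0.45]
```

>>> {"method": "apply_moves", "body": {"increments": [{"grip": 255, "xyz": [-246, -190, 0]}, {"grip": 255, "xyz": [-246, -190, 0]}, {"grip": 255, "xyz": [-246, -190, 0]}, {"grip": 255, "xyz": [-246, -190, 0]}, {"grip": 255, "xyz": [-246, -190, 0]}]}}

```text
$.increments[0]: bad value
```

```bash
python3 - <<'E'
from h import *
go(P(.024,.1,.33));print(r.read_state()['joint_positions'].round(2))
E
```

```text
xyz [-492.8, -380.5, -0.0] rot [0.05, 0.09, -0.04] t 0.6 F [ 0.02 -0.13 -1.2 ] tcp [ 0.1804 -0.5981  0.3295] w 0.05487472816047112
[ 1.21  0.3  -0.01  1.29  0.    1.55 -0.45]
```

Each row needs its rotation field.

>>> {"method": "apply_moves", "body": {"increments": [{"grip": 255, "xyz": [-246, -190, 0], "rotation": [0, 0, 0]}, {"grip": 255, "xyz": [-246, -190, 0], "rotation": [0, 0, 0]}, {"grip": 255, "xyz": [-246, -190, 0], "rotation": [0, 0, 0]}, {"grip": 255, "xyz": [-246, -190, 0], "rotation": [0, 0, 0]}, {"grip": 255, "xyz": [-246, -190, 0], "rotation": [0, 0, 0]}]}}

```text
time: 1.23
ee_pos: [0.3911, -0.3668, 0.3289]
eef_rot: [-0.679, 0.734, 0.001, 0.0]
ft_force: [0.2, 0.2, -0.5]
width: 0.0052
```

```bash
python3 - <<'E'
from h import *
go(P(.024,.1,.33));print(r.read_state()['joint_positions'].round(2))
E
```

```text
xyz [-243.8, -191.0, -0.9] rot [0.12, 0.12, 0.24] t 1.225 F [ 0.25  0.18 -0.51] tcp [ 0.3911 -0.3668  0.3289] w 0.005175645220627122
[ 0.88  0.12 -0.23  1.52  0.03  1.51 -1.  ]
```

>>> {"method": "apply_moves", "body": {"increments": [{"grip": 255, "xyz": [-244, -191, 0], "rotation": [0, 0, 0]}, {"grip": 255, "xyz": [-244, -191, 0], "rotation": [0, 0, 0]}, {"grip": 255, "xyz": [-244, -191, 0], "rotation": [0, 0, 0]}, {"grip": 255, "xyz": [-244, -191, 0], "rotation": [0, 0, 0]}, {"grip": 255, "xyz": [-244, -191, 0], "rotation": [0, 0, 0]}]}}

```text
time: 1.85
ee_pos: [0.6015, -0.1371, 0.3282]
eef_rot: [-0.68, 0.733, 0.002, -0.0]
ft_force: [1.2, -1.2, 0.5]
width: 0.0004
```

```bash
python3 - <<'E'
from h import *
go(P(.024,.08,.182));print(r.read_state()['joint_positions'].round(2))
E
```

```text
xyz [22.1, 0.3, 146.1] rot [0.19, 0.13, 0.48] t 1.85 F [ 1.24 -1.16  0.53] tcp [ 0.6015 -0.1371  0.3282] w 0.0003702703792592883
[ 0.48  0.32 -0.44  1.3   0.13  1.56 -1.58]
```

>>> {"method": "apply_moves", "body": {"increments": [{"grip": 255, "xyz": [10, 0, 60], "rotation": [0.2, 0.1, 0.5]}, {"grip": 255, "xyz": [22, 0, 110], "rotation": [0.2, 0.1, 0.5]}, {"grip": 255, "xyz": [22, 0, 146], "rotation": [0.2, 0.1, 0.5]}, {"grip": 255, "xyz": [22, 0, 146], "rotation": [0.2, 0.1, 0.5]}]}}

```text
time: 2.35
ee_pos: [0.5972, -0.1584, 0.1786]
eef_rot: [-0.678, 0.735, 0.003, -0.002]
ft_force: [-0.2, 0.6, 0.3]
width: 0.0005
```

```bash
python3 - <<'E'
from h import *
go(P(.024,.015,.182));d=cam('side','s1.png')
d=cam('top','t1.png');cv2.imwrite('pics/t1c.png',cv2.resize(d['img'][90:310,350:560],None,fx=3.5,fy=2.7))
E
```

```text
xyz [65.2, -1.7, -3.5] rot [0.38, 0.1, 0.18] t 2.35 F [-0.21  0.61  0.34] tcp [ 0.5972 -0.1584  0.1786] w 0.0005203159994635812
```

View pics/t1c.png

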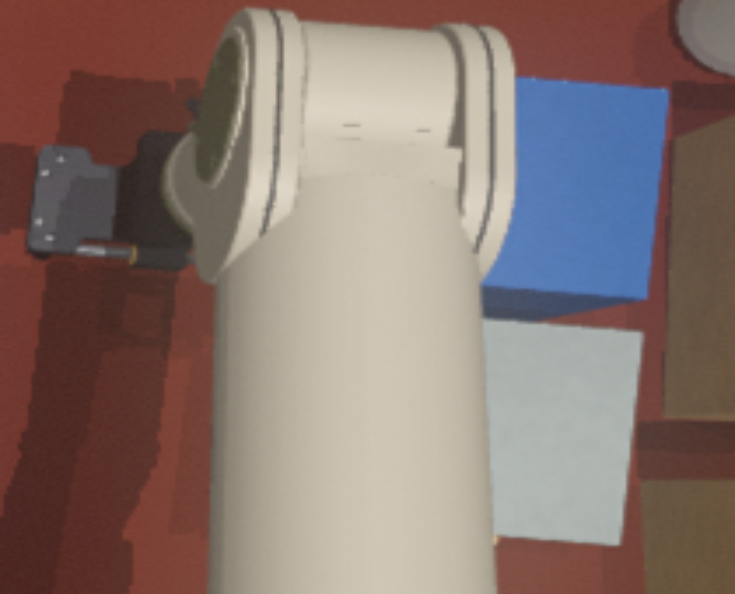

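View pics/s1.png

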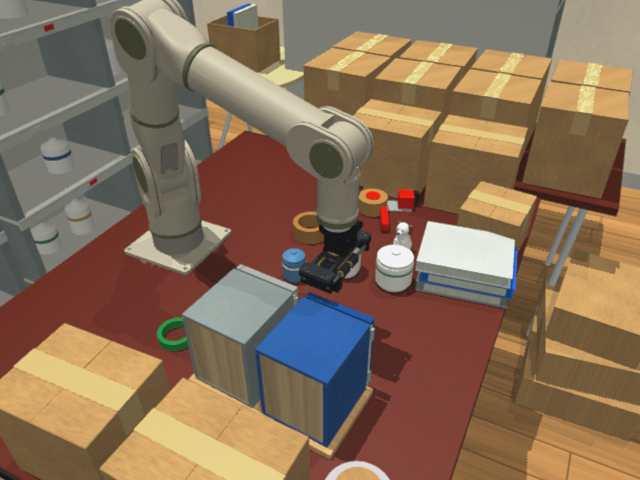

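The gripper (side view, ~(340,270)) stands in front of the doors and clear of everything. Approaching.

>>> {"method": "apply_moves", "body": {"increments": [{"grip": 255, "xyz": [30, -1, -3], "rotation": [0.3, 0.1, 0.2]}, {"grip": 255, "xyz": [50, -2, -3], "rotation": [0.3, 0.1, 0.2]}, {"grip": 255, "xyz": [58, -2, -3], "rotation": [0.3, 0.1, 0.2]}, {"grip": 255, "xyz": [58, -2, -3], "rotation": [0.3, 0.1, 0.2]}]}}

```text
time: 2.95
ee_pos: [0.5971, -0.2166, 0.1863]
eef_rot: [-0.676, 0.736, -0.002, 0.002]
ft_force: [0.0, 0.3, 0.3]
width: 0.0003
```

```bash
python3 - <<'E'
from h import *
go(P(.024,.015,.182))
E
```

```text
xyz [7.2, 2.8, 4.2] rot [-0.35, -0.05, -0.11] t 2.95 F [0.01 0.31 0.34] tcp [ 0.5971 -0.2166  0.1863] w 0.00027355027821060837
```

>>> {"method": "apply_moves", "body": {"increments": [{"grip": 255, "xyz": [5, 2, 4], "rotation": [0, 0, 0]}, {"grip": 255, "xyz": [7, 2, 4], "rotation": [0, 0, 0]}]}}

```text
time: 3.2
ee_pos: [0.5941, -0.2232, 0.1818]
eef_rot: [-0.677, 0.736, -0.002, 0.001]
ft_force: [-0.0, 0.1, -0.1]
width: 0.0002
```

>>> {"method": "apply_moves", "body": {"increments": [{"grip": 255, "xyz": [1, 0, 0], "rotation": [0, 0, 0]}, {"grip": 255, "xyz": [2, 0, 0], "rotation": [0, 0, 0]}]}}

```text
time: 3.45
ee_pos: [0.594, -0.2244, 0.1817]
eef_rot: [-0.677, 0.736, -0.002, 0.002]
ft_force: [-0.5, 2.7, 0.1]
width: 0.0006
```

>>> {"method": "apply_moves", "body": {"increments": [{"grip": 255, "xyz": [2, 0, 0], "rotation": [0, 0, 0]}, {"grip": 255, "xyz": [4, 0, 0], "rotation": [0, 0, 0]}, {"grip": 255, "xyz": [4.5, 0, 0], "rotation": [0, 0, 0]}]}}

```text
time: 3.82
ee_pos: [0.5933, -0.2286, 0.1816]
eef_rot: [-0.677, 0.736, -0.001, 0.002]
ft_force: [-2.9, 4.3, 1.2]
width: 0.0
```

>>> {"method": "apply_moves", "body": {"increments": [{"grip": 255, "xyz": [-62, 0, 0], "rotation": [0, 0, 0]}, {"grip": 255, "xyz": [-110, 0, 0], "rotation": [0, 0, 0]}, {"grip": 255, "xyz": [-110, 0, 0], "rotation": [0, 0, 0]}, {"grip": 255, "xyz": [-110, 0, 0], "rotation": [0, 0, 0]}]}}

```text
time: 4.32
ee_pos: [0.6026, -0.1203, 0.1818]
eef_rot: [-0.677, 0.736, -0.002, 0.001]
ft_force: [-0.2, -1.1, -0.1]
width: 0.0005
```

```bash
python3 - <<'E'
from h import *
go(P(.024,.1,.30));d=cam('side','s2.png')
cv2.imwrite('pics/s2c.png',cv2.resize(d['img'][200:460,160:420],None,fx=2.3,fy=2.3))
E
```

```text
xyz [18.7, -0.2, -118.2] rot [-0.25, -0.03, -0.07] t 4.325 F [-0.15 -1.1  -0.07] tcp [ 0.6026 -0.1203  0.1818] w 0.0005460287591586644
```

View pics/s2c.png

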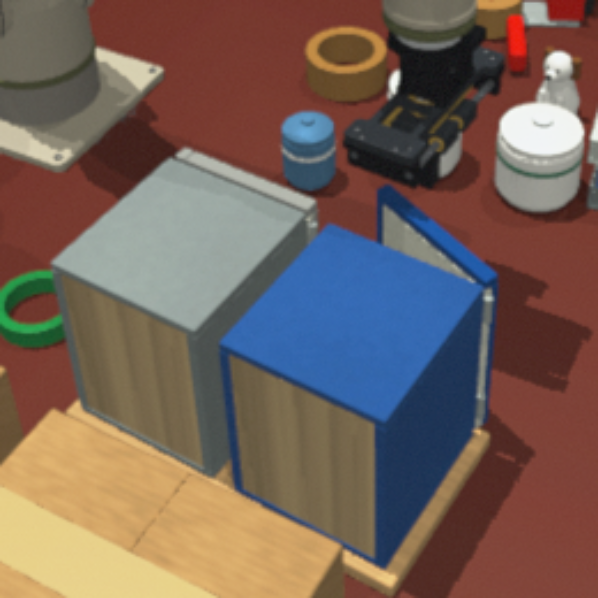

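The blue door has sprung ajar; its free corner is at crop (385,192), or about (327,283) in the full side image. The grey door is still shut. I'll lift and measure the door angle from this depth view.

>>> {"method": "apply_moves", "body": {"increments": [{"grip": 255, "xyz": [0, 0, -60], "rotation": [0, 0, 0]}, {"grip": 255, "xyz": [0, 0, -100], "rotation": [0, 0, 0]}, {"grip": 255, "xyz": [0, 0, -100], "rotation": [0, 0, 0]}]}}

```text
time: 4.75
ee_pos: [0.6034, -0.1229, 0.2854]
eef_rot: [-0.675, 0.738, -0.004, 0.003]
ft_force: [0.3, 0.5, -0.2]
width: 0.0008
```

```bash
cat >> h.py <<'E'
def angle(d):
    q=pts(d);hs=cv2.cvtColor(d['img'],cv2.COLOR_BGR2HSV)
    m=(q[...,2]>.211)&(q[...,2]<.224)&(d['range_z']>0)
    k=q[m]; l=np.stack([(k-H)@t,(k-H)@n],-1)
    c=(l[:,1]>.012)&(l[:,1]<.2)&(l[:,0]>-.16)&(l[:,0]<.06)
    l=l[c]
    if len(l)<10: return None
    # door frame angle of points from the hinge
    rr=np.hypot(*l.T); th=np.arctan2(l[:,1],-l[:,0]); f=rr>.06
    print('n',f.sum(),'ang pct',np.percentile(th[f],[5,25,50,75,95]).round(3),'rmax',rr.max().round(3))
    i=np.argmax(rr);print('far',(H+l[i,0]*t+l[i,1]*n).round(3))
E
python3 - <<'E'
from h import *
d=cam('side','s3.png');angle(d)
go(P(.030,.009,.29));go(P(.030,.009,.182))
E
```

```text
n 263 ang pct [0.356 0.382 0.422 0.472 0.532] rmax 0.155
far [ 0.59  -0.185  0.   ]
xyz [107.2, -6.1, -6.9] rot [-0.39, -0.08, -0.29] t 4.8 F [ 0.75 -0.22 -1.24] tcp [ 0.6025 -0.1227  0.2829] w 0.0005023180368280722
xyz [107.1, -5.4, 101.1] rot [-0.39, -0.08, -0.29] t 4.8 F [ 0.75 -0.22 -1.24] tcp [ 0.6025 -0.1227  0.2829] w 0.0005023180368280722
```

>>> {"method": "apply_moves", "body": {"increments": [{"grip": 255, "xyz": [60, 2, -5], "rotation": [-0.4, 0, -0.3]}, {"grip": 255, "xyz": [109, 2, -5], "rotation": [-0.4, 0, -0.3]}, {"grip": 255, "xyz": [109, 2, -5], "rotation": [-0.4, 0, -0.3]}]}}

```text
time: 5.18
ee_pos: [0.5887, -0.2377, 0.2858]
eef_rot: [-0.674, 0.739, 0.0, -0.002]
ft_force: [0.5, 0.5, -0.4]
width: 0.0004
```

```bash
python3 - <<'E'
from h import *
go(P(.022,.007,.182))
E
```

```text
xyz [-6.8, -2.1, 103.8] rot [0.2, -0.17, -0.51] t 5.175 F [ 0.45  0.51 -0.39] tcp [ 0.5887 -0.2377  0.2858] w 0.0004212007278570384
```

>>> {"method": "apply_moves", "body": {"increments": [{"grip": 255, "xyz": [-7, -2, 20], "rotation": [0.2, -0.2, -0.5]}, {"grip": 255, "xyz": [-7, -2, 40], "rotation": [0.2, -0.2, -0.5]}, {"grip": 255, "xyz": [-7, -2, 50], "rotation": [0.2, -0.2, -0.5]}, {"grip": 255, "xyz": [-7, -2, 50], "rotation": [0.2, -0.2, -0.5]}]}}

```text
time: 5.68
ee_pos: [0.5906, -0.2309, 0.2348]
eef_rot: [-0.677, 0.736, 0.001, -0.0]
ft_force: [-0.1, 0.4, 1.0]
width: 0.0006
```

```bash
python3 - <<'E'
from h import *
go(P(.022,.007,.182));d=cam('side','s4.png')
cv2.imwrite('pics/s4c.png',cv2.resize(d['img'][200:460,160:420],None,fx=2.3,fy=2.3))
E
```

```text
xyz [0.5, -0.5, 52.8] rot [0.1, 0.05, -0.01] t 5.675 F [-0.1   0.44  1.05] tcp [ 0.5906 -0.2309  0.2348] w 0.0005695306867159398
```

View pics/s4c.png

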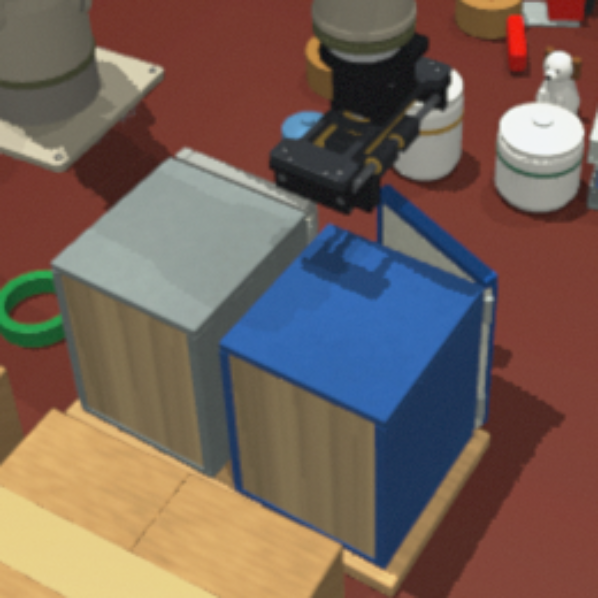

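The gripper is above the gap, and the door corner shows at crop (385,192), just beyond the gripper's body. Descending.

>>> {"method": "apply_moves", "body": {"increments": [{"grip": 255, "xyz": [0, 0, 20], "rotation": [0, 0, 0]}, {"grip": 255, "xyz": [0, 0, 40], "rotation": [0, 0, 0]}, {"grip": 255, "xyz": [0, 0, 50], "rotation": [0, 0, 0]}]}}

```text
time: 6.1
ee_pos: [0.5911, -0.2309, 0.1855]
eef_rot: [-0.677, 0.736, 0.0, 0.0]
ft_force: [0.4, 0.1, -0.3]
width: 0.0
```

```bash
cat >> h.py <<'E'
def C(th,rho=.135,off=.016,z=.185):
    u=-np.cos(th)*t+np.sin(th)*n; w=np.cos(th)*n+np.sin(th)*t
    q=H+rho*u-off*w;q[2]=z;return q
E
python3 - <<'E'
from h import *
for th in(.4,.6,.8,1.0,1.2,1.4,1.6):print(th,end=' ');go(C(th))
E
```

```text
0.4 xyz [-14.4, -3.4, 0.6] rot [0.02, 0.03, -0.01] t 6.1 F [ 0.44  0.05 -0.35] tcp [ 0.5911 -0.2309  0.1855] w 4.1527535808552174e-05
0.6 xyz [-39.5, -13.5, 0.6] rot [0.02, 0.03, -0.01] t 6.1 F [ 0.44  0.05 -0.35] tcp [ 0.5911 -0.2309  0.1855] w 4.1527535808552174e-05
0.8 xyz [-62.2, -28.4, 0.6] rot [0.02, 0.03, -0.01] t 6.1 F [ 0.44  0.05 -0.35] tcp [ 0.5911 -0.2309  0.1855] w 4.1527535808552174e-05
1.0 xyz [-81.5, -47.6, 0.6] rot [0.02, 0.03, -0.01] t 6.1 F [ 0.44  0.05 -0.35] tcp [ 0.5911 -0.2309  0.1855] w 4.1527535808552174e-05
1.2 xyz [-96.6, -70.1, 0.6] rot [0.02, 0.03, -0.01] t 6.1 F [ 0.44  0.05 -0.35] tcp [ 0.5911 -0.2309  0.1855] w 4.1527535808552174e-05
1.4 xyz [-106.8, -95.3, 0.6] rot [0.02, 0.03, -0.01] t 6.1 F [ 0.44  0.05 -0.35] tcp [ 0.5911 -0.2309  0.1855] w 4.1527535808552174e-05
1.6 xyz [-111.9, -121.9, 0.6] rot [0.02, 0.03, -0.01] t 6.1 F [ 0.44  0.05 -0.35] tcp [ 0.5911 -0.2309  0.1855] w 4.1527535808552174e-05
```

>>> {"method": "apply_moves", "body": {"increments": [{"grip": 255, "xyz": [-8, -2, 0], "rotation": [0, 0, 0]}, {"grip": 255, "xyz": [-15, -3.5, 0], "rotation": [0, 0, 0]}, {"grip": 255, "xyz": [-27, -8, 0], "rotation": [0, 0, 0]}, {"grip": 255, "xyz": [-39, -13.5, 0], "rotation": [0, 0, 0]}, {"grip": 255, "xyz": [-51, -20, 0], "rotation": [0, 0, 0]}]}}

```text
time: 6.72
ee_pos: [0.6158, -0.1807, 0.1859]
eef_rot: [-0.677, 0.736, 0.0, 0.0]
ft_force: [-0.1, -1.7, -0.2]
width: 0.0003
```

```bash
python3 - <<'E'
from h import *
for th in(.8,.9,1.0,1.1,1.2,1.4,1.6):print(th,end=' ');go(C(th))
d=cam('side','s5.png');angle(d)
cv2.imwrite('pics/s5c.png',cv2.resize(d['img'][200:460,160:420],None,fx=2.3,fy=2.3))
E
```

```text
0.8 xyz [-10.2, -7.9, 0.9] rot [0.0, 0.03, 0.01] t 6.725 F [-0.11 -1.75 -0.25] tcp [ 0.6158 -0.1807  0.1859] w 0.00027732310781974033
0.9 xyz [-20.3, -17.0, 0.9] rot [0.0, 0.03, 0.01] t 6.725 F [-0.11 -1.75 -0.25] tcp [ 0.6158 -0.1807  0.1859] w 0.00027732310781974033
1.0 xyz [-29.5, -27.0, 0.9] rot [0.0, 0.03, 0.01] t 6.725 F [-0.11 -1.75 -0.25] tcp [ 0.6158 -0.1807  0.1859] w 0.00027732310781974033
1.1 xyz [-37.6, -38.0, 0.9] rot [0.0, 0.03, 0.01] t 6.725 F [-0.11 -1.75 -0.25] tcp [ 0.6158 -0.1807  0.1859] w 0.00027732310781974033
1.2 xyz [-44.5, -49.6, 0.9] rot [0.0, 0.03, 0.01] t 6.725 F [-0.11 -1.75 -0.25] tcp [ 0.6158 -0.1807  0.1859] w 0.00027732310781974033
1.4 xyz [-54.8, -74.7, 0.9] rot [0.0, 0.03, 0.01] t 6.725 F [-0.11 -1.75 -0.25] tcp [ 0.6158 -0.1807  0.1859] w 0.00027732310781974033
1.6 xyz [-59.9, -101.4, 0.9] rot [0.0, 0.03, 0.01] t 6.725 F [-0.11 -1.75 -0.25] tcp [ 0.6158 -0.1807  0.1859] w 0.00027732310781974033
n 188 ang pct [0.64  0.719 0.767 0.813 0.871] rmax 0.136
far [ 0.636 -0.16   0.   ]
```

View pics/s5c.png

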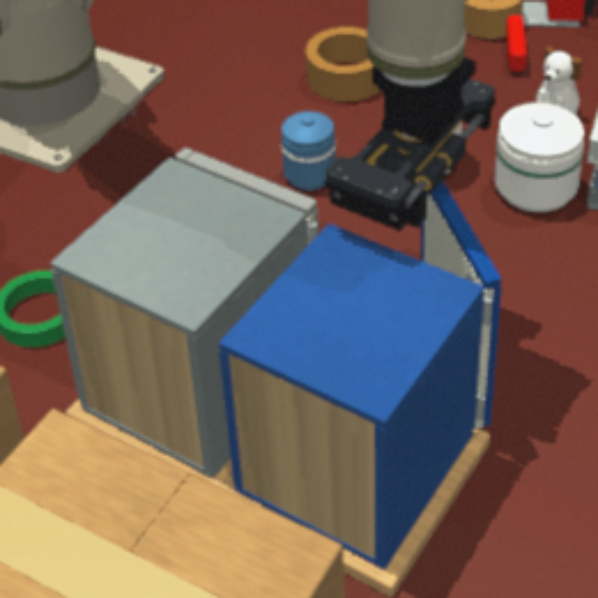

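The door is at about 0.7 rad and following the finger. Continuing along the arc.

>>> {"method": "apply_moves", "body": {"increments": [{"grip": 255, "xyz": [-10, -8, 0], "rotation": [0, 0, 0]}, {"grip": 255, "xyz": [-20, -17, 0], "rotation": [0, 0, 0]}, {"grip": 255, "xyz": [-29, -27, 0], "rotation": [0, 0, 0]}, {"grip": 255, "xyz": [-37, -38, 0], "rotation": [0, 0, 0]}, {"grip": 255, "xyz": [-44, -50, 0], "rotation": [0, 0, 0]}]}}

```text
time: 7.4
ee_pos: [0.6709, -0.138, 0.1857]
eef_rot: [-0.678, 0.735, 0.001, 0.001]
ft_force: [-1.1, -1.0, 0.5]
width: 0.0007
```

```bash
python3 - <<'E'
from h import *
for th in(1.3,1.4,1.5,1.6,1.7):print(th,end=' ');go(C(th,off=.012))
E
```

```text
1.3 xyz [-4.2, -14.5, 0.7] rot [0.0, 0.12, 0.15] t 7.4 F [-1.12 -0.98  0.49] tcp [ 0.6709 -0.138   0.1857] w 0.0007048341557747276
1.4 xyz [-8.3, -27.4, 0.7] rot [0.0, 0.12, 0.15] t 7.4 F [-1.12 -0.98  0.49] tcp [ 0.6709 -0.138   0.1857] w 0.0007048341557747276
1.5 xyz [-11.1, -40.6, 0.7] rot [0.0, 0.12, 0.15] t 7.4 F [-1.12 -0.98  0.49] tcp [ 0.6709 -0.138   0.1857] w 0.0007048341557747276
1.6 xyz [-12.5, -54.1, 0.7] rot [0.0, 0.12, 0.15] t 7.4 F [-1.12 -0.98  0.49] tcp [ 0.6709 -0.138   0.1857] w 0.0007048341557747276
1.7 xyz [-12.6, -67.7, 0.7] rot [0.0, 0.12, 0.15] t 7.4 F [-1.12 -0.98  0.49] tcp [ 0.6709 -0.138   0.1857] w 0.0007048341557747276
```

>>> {"method": "apply_moves", "body": {"increments": [{"grip": 255, "xyz": [-4, -14, 0], "rotation": [0, 0, 0]}, {"grip": 255, "xyz": [-8, -27, 0], "rotation": [0, 0, 0]}, {"grip": 255, "xyz": [-11, -40, 0], "rotation": [0, 0, 0]}, {"grip": 255, "xyz": [-12, -54, 0], "rotation": [0, 0, 0]}, {"grip": 255, "xyz": [-12, -58, 0], "rotation": [0, 0, 0]}]}}

```text
time: 8.02
ee_pos: [0.7305, -0.13, 0.1851]
eef_rot: [-0.678, 0.735, 0.001, 0.001]
ft_force: [-0.5, 0.0, -0.0]
width: 0.0006
```

>>> {"method": "apply_moves", "body": {"increments": [{"grip": 255, "xyz": [0, 20, 0], "rotation": [0, 0, 0]}, {"grip": 255, "xyz": [0, 60, 0], "rotation": [0, 0, 0]}, {"grip": 255, "xyz": [0, 60, -60], "rotation": [0, 0, 0]}, {"grip": 255, "xyz": [0, 60, -110], "rotation": [0, 0, 0]}]}}

```text
time: 8.52
ee_pos: [0.6697, -0.1252, 0.2967]
eef_rot: [-0.678, 0.735, 0.001, 0.001]
ft_force: [0.3, 0.0, 1.3]
width: 0.0005
```

```bash
python3 - <<'E'
from h import *
go(P(-.1,.1,.3))
d=cam('side','s6.png');angle(d)
e=cam('top');cv2.imwrite('pics/s6c.png',np.hstack([cv2.resize(d['img'][200:400,180:420],(400,333)),cv2.resize(e['img'][80:320,340:560],(363,333))]))
E
```

```text
xyz [18.6, 191.7, -3.2] rot [0.06, 0.15, 0.19] t 8.525 F [0.32 0.04 1.3 ] tcp [ 0.6697 -0.1252  0.2967] w 0.0005268768862970484
n 243 ang pct [1.652 1.685 1.728 1.766 1.847] rmax 0.155
far [ 0.756 -0.114  0.   ]
```

View pics/s6c.png

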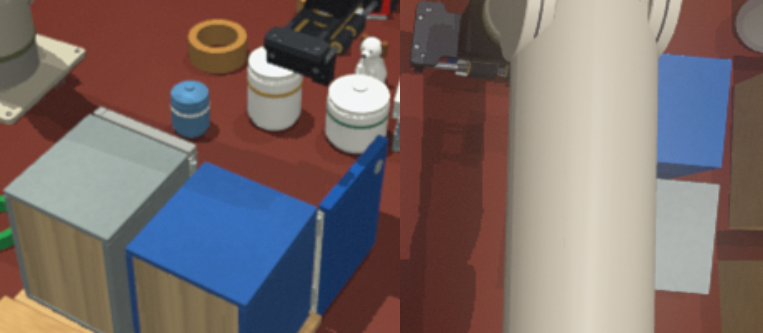

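The door stands at about 1.65 rad (side view, edge at (380,140) in the crop). I'll back off a bit more, then recheck that the door is still and the jars haven't moved.

>>> {"method": "apply_moves", "body": {"increments": [{"grip": 255, "xyz": [0, 60, -50], "rotation": [0, 0, 0]}, {"grip": 255, "xyz": [0, 100, -80], "rotation": [0, 0, 0]}, {"grip": 255, "xyz": [0, 100, -80], "rotation": [0, 0, 0]}, {"grip": 255, "xyz": [0, 100, -80], "rotation": [0, 0, 0]}, {"grip": 255, "xyz": [0, 100, -80], "rotation": [0, 0, 0]}]}}

```text
time: 9.25
ee_pos: [0.5723, -0.1173, 0.3798]
eef_rot: [-0.678, 0.735, -0.002, 0.004]
ft_force: [-0.3, -0.0, -0.2]
width: 0.0004
```

```bash
python3 - <<'E'
from h import *
d=cam('side','s7.png');angle(d)
o=cv2.imread('pics/side0.png');df=cv2.absdiff(o,d['img']).max(2)
for n_,(x,y) in dict(small=(293,265),tall=(345,252),squat=(395,268),dog=(402,236),brown=(310,228),green=(175,333),gun=(385,210),greydoor=(270,282)).items():
    print(n_,(df[y-12:y+12,x-12:x+12]>40).mean().round(2))
e=cam('top','t7.png');df=cv2.absdiff(cv2.imread('pics/top0.png'),e['img']).max(2)
for n_,(x,y) in dict(small=(314,273),tall=(276,222),squat=(273,162),dog=(210,175),brown=(227,293),green=(449,338),gun=(137,240)).items():
    print(n_,(df[y-22:y+22,x-22:x+22]>40).mean().round(2))
print(r.read_state()['ft_force'])
E
```

```text
n 241 ang pct [1.653 1.688 1.728 1.768 1.838] rmax 0.156
far [ 0.758 -0.114  0.   ]
small 0.0
tall 0.0
squat 0.0
dog 0.0
brown 0.0
green 0.16
gun 0.0
greydoor 0.0
small 0.0
tall 0.0
squat 0.0
dog 0.0
brown 0.0
green 1.0
gun 0.0
[ 0.03116972 -0.14866664  0.41516163]
```

View pics/s7.png

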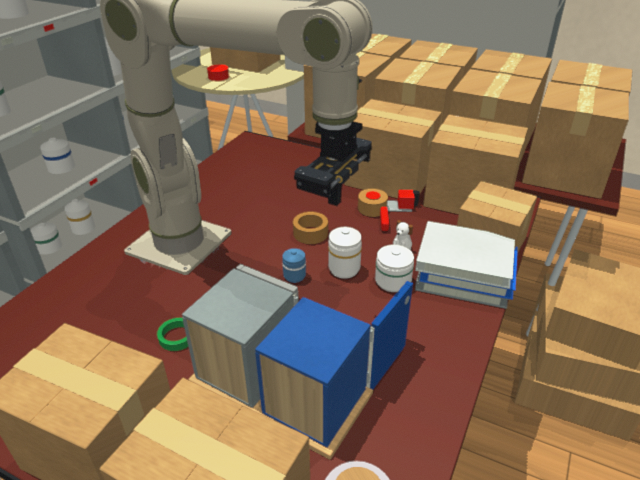

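The door is still at 1.65 rad, and the grey door and all the loose things are unchanged. The differences at the green roll look like lighting in the side view and the arm covering it in the top view; its ring is still at (175,333). Handing in.

```bash
python3 -c "
from bench import r;print(r.close_job())"
```

```text
the job is handed in; nothing more can be done
None
```

The blue cupboard is open and the job is handed in, at about 9.4 s of the 51 s allowed. I pressed the blue door at its disc with closed fingers (about 5 N at most in the readings) and withdrew at once, and it sprang ajar to about 0.37 rad. I then lowered the fingers behind its free edge and swung it open without gripping it.

**Last checks:**
- **Blue door:** two side-camera readings about 0.7 s apart both gave about 1.65 rad, so it is at rest.
- **Grey door:** it looks shut and unchanged in the side view; I did not measure its angle at the end.
- **Loose things:** the side and top pictures match the starting ones, except at the green tape roll. The arm covered it in the top view, and the side view differed slightly there. I put that down to the arm's shadow, since the roll still shows at the same pixels.
- **Robot:** it was clear of everything, with about 0.4 N at the wrist.

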